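Turn the spice mill's grinding plate over and slide it onto the shaft

TASK

The spice mill's loose octagonal grinding plate is lying on its cork with the grooved face down. Turn it over (the slotted wooden stand will hold it on edge while you change your grip) and gently slide it, grooved face up, over the mill's upright brass shaft until it sits flat on the seat, then let go of it. Leave the tins, bowl, cruet, tongs, scraper and hopper where they are.

Things in the scene. Friction and masses are not known exactly. Their poses are not given: they have to be found in the camera images.
- plate: loose octagonal steel plate, 62 mm across flats, 16 mm thick, 0.3 kg, through bore 20 mm across. Origin: centre of the plate (middle of bore and thickness). z, its axis, points out of the smooth bare-steel back; the grooved face (dark, brass ribs) is on the -z side. x and y each run square to a pair of flats, the others lie at 45 degrees between. At the start z points up
- puck: fixed round cork on which the plate starts, centred, 46 mm across, 22 mm tall; origin under its centre, on the bench
- stand: fixed wooden stand, 36 mm long (x), 60 mm wide (y), 32 mm tall, with one straight slot along its x axis, open above and at both ends: 20 mm wide, 12 mm deep, its floor 20 mm above the bench. The plate can stand in it on one of its flats. Origin under its centre, on the bench
- stand_slot (a point): centre of the slot's floor, 20 mm above the bench; axes as the stand's
- mill: fixed base of the mill: red disc 96 mm across, 24 mm tall; on it a dark hub 46 mm across up to 45 mm, whose flat top is the seat; from its middle rises a brass shaft 16 mm across up to 65 mm, ending in a cone to 74 mm (6 mm across at the tip). Origin under its centre, on the bench; z up along the shaft
- mill_seat (a point): centre of the seat (hub top), on the shaft's axis, 45 mm above the bench; the plate's centre ends 8 mm above it
- tin_a: round steel spice tin with a red window, 62 mm across, 24 mm tall; origin under its centre
- tin_b: round steel spice tin with a yellow window, 62 mm across, 24 mm tall; origin under its centre
- tin_c: round steel spice tin with a green window, 62 mm across, 24 mm tall; origin under its centre
- cazuelita: red clay bowl, 110 mm across, 45 mm tall; origin under its centre
- cruet: green glass cruet with a cork, 60 mm across, 160 mm tall; origin under its centre
- tongs: stainless steel tongs lying flat, 240 mm long, 22 mm tall; origin about the middle of their length, on the bench
- scraper: white plastic bench scraper lying flat, 150 x 105 mm, 14 mm tall; origin under its centre
- hopper: red hopper of the mill with its crank, taken off and standing by itself, 90 mm across (the crank reaches 79 mm from the axis), 109 mm tall; origin under its centre
Not all that is in view belongs to the job. Leave any turquoise look-alike of the mill alone. Leave any purple look-alike of the plate alone.

How it is judged:
By the outcome, as a careful person would: the job done as asked, in the order asked, and still so for the second after the job is handed in, with the robot touching nothing.
It also fails if it takes over 64 s, if anything falls off the work surface, if the arm or the gripper's body presses on something with over 40 N, if the wrist force passes 120 N, or if a joint passes its speed limit or range.

ROBOT

A 6-joint arm with a two-finger parallel gripper is mounted at the origin on the work surface. World frame = base frame: x ahead of the robot, y to its left, z up, the work surface at z = 0. Lengths are in mm, angles in degrees, forces in N, time in s.
With the tool pointing down it reaches from about 350 to 850 mm from the base axis. Payload 8.1 kg.
Tool frame: the origin (TCP) lies on the centre line of the jaws, within the pads' length; the fingertips stand 19 mm ahead of it and the grasp point (between the pads) is the TCP (r.tip_reach is the z of the fingertips in the tool frame, in mm); z points along the fingers, y is the line along which they close (so a half turn about z gives the same grasp; the last joint's range is limited). The gripper opens to 85 mm and grips with 20 to 120 N. Pads are 22 mm wide; open, the fingers measure 114 mm over their backs; the gripper's body (76 mm by 85 mm) begins 54 mm behind the grasp point. The pads swing forward as they close: fully open they stand 13 mm farther back than shut.
Start: joints at [67.128, 7.471, 85.268, -0, 87.261, -4.893], TCP at [185.184, 570.712, 250.292] pointing down, gripper open.
Joint ranges: [-169.43, 169.43], [-51.17, 129.36], [1.28, 143.12], [-76.62, 256.62], [0, 156.53], [-152.29, 152.29]. Speed limits (degrees/s): [136.94, 136.94, 159.86, 180, 180, 180].

INTERFACE

Orientations are given as [roll, pitch, yaw] about the fixed x, y, z axes, in that order (R = Rz(yaw) Ry(pitch) Rx(roll)).
In Python, from bench import r gives the robot as it stands. The module is installed in compiled form; this text tells all that it offers.
- The arm moves only by the shell command python3 -m handwheel 'ROWS' [FORCE]. ROWS is JSON, a list of rows, each a list of 7 numbers: the shift along the tool's x, y, z in m, then the turn, a rotation vector about the tool's x, y, z in degrees, then the finger opening in m, from 0 to 0.0854. In form: [[tx, ty, tz, ax, ay, az, claw], ...]. A call has 1 to 8 rows; each row shifts and turns the commanded pose from where the row before left it, along the tool's axes as they then stand; what a row does not reach is not made up. A row lasts 1/12 s, in which the tool goes at most 41.7 mm and 7.16 degrees, less where a joint would pass 70% of its speed; a pose out of reach is approached as far as the arm can. A call with a gripper value outside its range is refused whole. The fingers move at their own pace and stop on an object; FORCE is the grip in N (left out, the last holds). Time passes only in rows, so rows that do not move let the fingers close. It gives the time, the measured TCP pose, the force, the opening and the grip force at its end, in the units of the state.
- r.sense(): the state, without advancing time (a new reading comes with each control period).
- r.snapshot(name): name is "scene" or "top" or "wrist"; returns (picture, depth): 400x640x3 uint8, blue, green, red; 400x640 float32, mm along the optical axis (not along the pixel's ray), 0 where there is no reading.
- r.calibration(name): a dict with "vfov" (degrees; the focal length in pixels is half the picture's height over the tangent of half this angle, whatever the lens; pixels are square), "cx", "cy" (the principal point, pixels), "dist" ([k1, k2, p1, p2, k3] as OpenCV has them; the pictures are not rectified), "rvec" (rotation vector, rad) and "tvec" (3), from world to camera coordinates, as OpenCV has them; the wrist camera has in their place "tool_from_camera" (4x4, takes a point from camera to tool coordinates, whose origin is the TCP and whose axes are the flange's). Camera axes: x right, y down, z forward; pixel columns grow to the right and rows downward; lengths in mm; the calibration is good to about 2 mm. A picture is of the moment at which its call begins: read the wrist's pose just before it. calibration takes no time and is no camera call.
- r.hand_in(): hands the job in; it is judged then, once.
The state is a dict: "time": time; "joint_pos": joint angles; "qd": joint speeds; "joint_efforts": joint torques, N m; "tool_pos": TCP position; "tcp_rot": TCP orientation; "ft_force": force on the tool from outside, world axes, zero at the start; "wrist_torque": the same for the moment, N m; "finger_gap": finger opening in mm; "grip_force": force on a finger pad.
Only numpy, scipy, OpenCV 4.12 (cv2) and the standard library are available. Lean on these libraries where they do the work, as an engineer would, in place of code of your own. Each camera call takes 0.05 s, during which the arm holds its last target. There are 200 camera calls.

## Working session

There is one attempt and no reset: what is moved stays moved. The work goes in short steps, Python scripts to look and compute and a shell command to move; the robot and the scene stay as the last step left them, time stands still between calls to the robot, and variables do not carry over. Pictures are saved under pics/ and viewed, at most 10 in all, crops included, and the job is handed in when it is done.

```bash
mkdir -p pics
cat > h.py <<'E'
import numpy as np, cv2
from bench import r
from scipy.spatial.transform import Rotation as R
def K(c):
    f=200/np.tan(np.radians(c["vfov"])/2); return np.array([[f,0,c["cx"]],[0,f,c["cy"]],[0,0,1.]])
def Twc(name,s=None):
    c=r.calibration(name)
    T=np.eye(4)
    if name!="wrist":
        T[:3,:3]=cv2.Rodrigues(np.array(c["rvec"],float))[0];T[:3,3]=np.ravel(c["tvec"]);return np.linalg.inv(T)
    s=s or r.sense()
    T[:3,:3]=R.from_euler('xyz',s["tcp_rot"],degrees=True).as_matrix();T[:3,3]=s["tool_pos"]
    return T@np.array(c["tool_from_camera"])
def rays(name,px,s=None):
    c=r.calibration(name);T=Twc(name,s)
    u=cv2.undistortPoints(np.array(px,float).reshape(-1,1,2),K(c),np.array(c["dist"],float)).reshape(-1,2)
    d=np.c_[u,np.ones(len(u))]@T[:3,:3].T
    return T[:3,3],d
def onz(name,px,z,s=None):
    o,d=rays(name,px,s); return o+d*((z-o[2])/d[:,2])[:,None]
E
python3 - <<'E'
from h import *
print(r.sense())
for n in ("scene","top"):
    p,d=r.snapshot(n); cv2.imwrite(f"pics/{n}0.png",p); np.save(f"{n}0.npy",d); print(n,r.calibration(n))
print(r.calibration("wrist"))
E
```

```text
{'time': 0.0, 'joint_pos': array([ 6.71271378e+01,  7.51388789e+00,  8.53284525e+01,  1.35104898e-03,
        8.72620095e+01, -4.89189473e+00]), 'qd': array([ 0.04358456,  0.14414835,  0.0563609 , -0.01308274,  0.07055167,
        0.06434341]), 'joint_efforts': array([ 5.52809815e-04, -5.69381225e+01, -5.00562644e+01, -4.45437990e-04,
        1.41718818e-02, -3.24832206e-05]), 'tool_pos': array([184.98174557, 570.23868786, 249.26504805]), 'tcp_rot': array([-1.79896145e+02, -1.02430021e-02,  1.62018957e+02]), 'ft_force': array([ 0.7743394 , -0.15045591, -0.47854417]), 'wrist_torque': array([-0.0146462 , -0.0126847 ,  0.02124323]), 'grip_force': 0.0, 'finger_gap': 85.21368351723095}
scene {'vfov': 54.31824702712147, 'cx': 316.1967938233168, 'cy': 197.06831775694005, 'dist': array([0.03186398, 0.        , 0.        , 0.        , 0.        ]), 'rvec': array([ 1.19511619,  2.15781324, -1.08354272]), 'tvec': array([ 303.63652189, -243.87985678, 1712.85347514])}
top {'vfov': 51.02790310502991, 'cx': 316.26275971241796, 'cy': 201.80228761243816, 'dist': array([0.03654376, 0.        , 0.        , 0.        , 0.        ]), 'rvec': array([ 2.17518147, -2.14144507,  0.08716266]), 'tvec': array([  26.24272823,  598.34627996, 1296.11989334])}
{'vfov': 68.92645033418721, 'cx': 320.3720356653242, 'cy': 199.17177842808377, 'dist': array([-0.02041622,  0.        ,  0.        ,  0.        ,  0.        ]), 'tool_from_camera': array([[ 4.04908340e-04, -9.50531072e-01, -3.10629228e-01,
         8.09454274e+01],
       [ 9.99999686e-01,  1.73186411e-04,  7.73556143e-04,
        -2.45716264e-02],
       [-6.81492389e-04, -3.10629444e-01,  9.50530843e-01,
        -1.23187643e+02],
       [ 0.00000000e+00,  0.00000000e+00,  0.00000000e+00,
         1.00000000e+00]])}
```

View pics/top0.png

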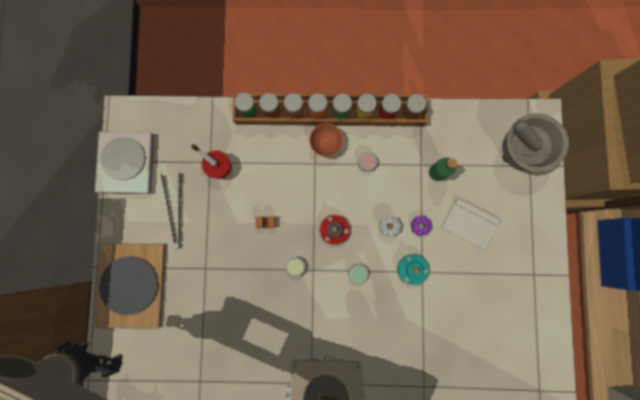

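View pics/scene0.png

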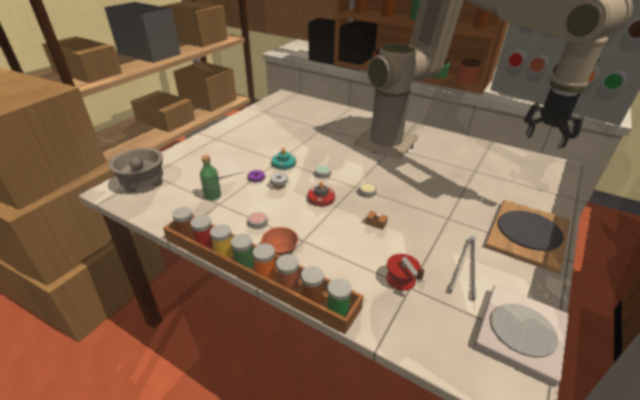

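The top view shows the plate at (390,226) with its purple look-alike at (421,226). The mill is at (335,230), its turquoise look-alike at (413,269), and the stand at (265,222). I'll get coarse positions first, then go closer with the wrist camera.

Run:
```python
from h import *
np.set_printoptions(precision=1,suppress=True)
for n,px,z in (("plate",(390,226),38),("purple",(421,226),20),("mill",(335,230),45),("stand",(265,222),32)):
    print(n,onz("top",[px],z)[0])
s=r.sense()
c=Twc("wrist",s); print(c)
```

```text
plate [ 524.7 -195.6   38. ]
purple [ 527.2 -295.5   20. ]
mill [509.2 -24.4  45. ]
stand [531.4 196.3  32. ]
[[  0.3   0.9   0.3 108.1]
 [  1.   -0.3  -0.1 595.4]
 [ -0.    0.3  -1.  372.5]
 [  0.    0.    0.    1. ]]
```

```bash
cat >> h.py <<'E'
def pose():
    s=r.sense(); return np.array(s["tool_pos"]),R.from_euler('xyz',s["tcp_rot"],degrees=True),s
def goal(p,theta=0.,yaw=90.):
    """print shift (m, present tool axes) and turn (deg rotvec) to reach p with the tool tilted theta about its y line, yaw as given"""
    p0,R0,s=pose()
    R1=R.from_euler('z',yaw-90,degrees=True)*R.from_euler('x',theta,degrees=True)*R.from_euler('xyz',[180,0,90],degrees=True)
    print("shift now-axes",np.round(R0.inv().apply(np.array(p)-p0)/1000,4),"end-axes",np.round(R1.inv().apply(np.array(p)-p0)/1000,4),"turn",np.round((R0.inv()*R1).as_rotvec(degrees=True),2))
E
W='python3 -m handwheel'
$W '[[0,0,0,0,0,7,0.085],[0,0,0,0,0,7,0.085],[0,0,0,0,0,7,0.085],[0,0,0,0,0,7,0.085],[0,0,0,0,0,7,0.085],[0,0,0,0,0,7,0.085],[0,0,0,0,0,7,0.085],[0,0,0,0,0,7,0.085]]'
$W '[[0,0,0,0,0,7,0.085],[0,0,0,0,0,7,0.085],[0,0,0,0,0,2,0.085],[-0.023,0.024,0.004,0,0,0,0.085],[-0.023,0.024,0.004,0,0,0,0.085],[-0.023,0.024,0.004,0,0,0,0.085],[-0.023,0.024,0.004,0,0,0,0.085],[-0.023,0.024,0.004,0,0,0,0.085]]'
$W '[[-0.023,0.024,0.004,0,0,0,0.085],[-0.023,0.024,0.004,0,0,0,0.085],[-0.023,0.024,0.004,0,0,0,0.085],[-0.023,0.024,0.004,0,0,0,0.085],[-0.023,0.024,0.004,0,0,0,0.085],[-0.023,0.024,0.004,0,0,0,0.085],[-0.023,0.024,0.004,0,0,0,0.085],[0,0,0,0,0,0,0.085]]'
python3 - <<'E'
from h import *
goal([531,236,200])
p,R0,s=pose(); print(s["joint_pos"].round(1),p.round(1))
np.save("s1.npy",s,allow_pickle=True)
im,d=r.snapshot("wrist"); cv2.imwrite("pics/w1.png",im)
E
```

```text
time: 0.77
tool_pos: [185.1, 570.4, 249.6]
tcp_rot: [-180.0, 0.1, 105.7]
ft_force: [-0.4, 0.2, -1.1]
finger_gap: 85.0
grip_force: 0.0
time: 1.43
tool_pos: [305.8, 454.4, 229.6]
tcp_rot: [-180.0, 0.0, 90.0]
ft_force: [0.5, -0.1, 0.5]
finger_gap: 85.0
grip_force: 0.0
time: 2.1
tool_pos: [476.2, 290.4, 200.9]
tcp_rot: [-180.0, 0.2, 89.8]
ft_force: [0.1, 0.0, -1.2]
finger_gap: 85.0
grip_force: 0.0
shift now-axes [-0.0542  0.055   0.001 ] end-axes [-0.0544  0.0548  0.0009] turn [-0.01  0.15 -0.22]
[26.2  2.6 95.6 -0.1 81.9 26.4] [476.2 290.4 200.9]
```

View pics/w1.png

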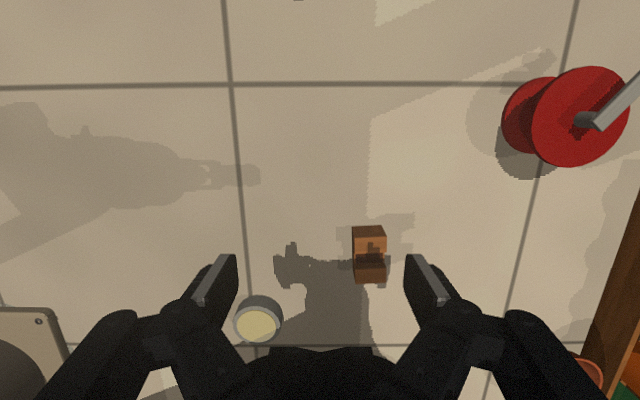

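The wrist view shows the stand at about (369,255), its slot running left to right along world x, and the yellow tin at (258,318). I'll move closer.

```bash
python3 -m handwheel '[[-0.03,0.018,0.017,0,0,0,0.085],[-0.03,0.018,0.017,0,0,0,0.085],[-0.03,0.018,0.016,0,0,0,0.085],[0,0,0,0,0,0,0.085],[0,0,0,0,0,0,0.085]]'
python3 - <<'E'
from h import *
p,R0,s=pose(); print(p)
im,d=r.snapshot("wrist"); np.savez("w2.npz",im=im,d=d,s=s)
cv2.imwrite("pics/w2.png",cv2.resize(im[100:300,220:420],None,fx=3,fy=3,interpolation=cv2.INTER_CUBIC))
E
```

```text
time: 2.57
tool_pos: [526.5, 203.9, 150.7]
tcp_rot: [-179.8, 0.0, 89.9]
ft_force: [0.2, 1.3, 0.8]
finger_gap: 84.7
grip_force: 0.0
[526.50993722 203.85456691 150.67168784]
```

View pics/w2.png

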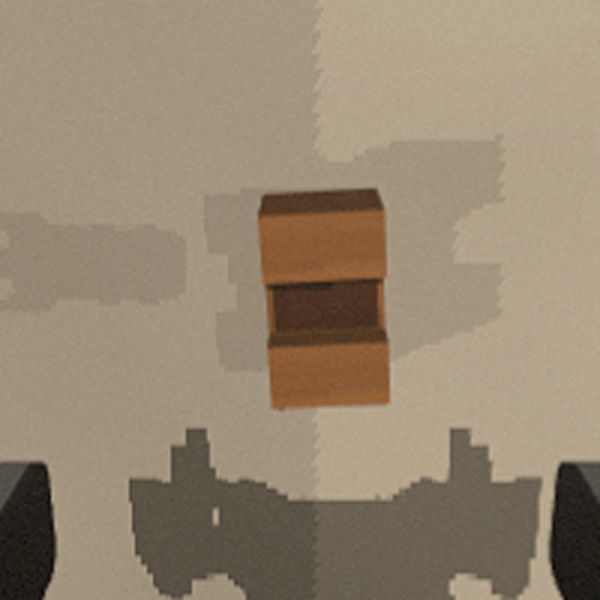

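Crop: the stand's two top faces span about (260,210)–(386,282) and (270,344)–(390,406), with the slot between them. Now measuring with masks.

Run:
```python
from h import *
np.set_printoptions(precision=1,suppress=True)
z=np.load("w2.npz",allow_pickle=True); im=z["im"]; s=z["s"].item()
up=cv2.resize(im[100:300,220:420],None,fx=4,fy=4,interpolation=cv2.INTER_CUBIC)
hsv=cv2.cvtColor(up,cv2.COLOR_BGR2HSV)
m=((hsv[...,1]>120)&(hsv[...,2]>130)).astype(np.uint8)
m=cv2.morphologyEx(m,cv2.MORPH_OPEN,np.ones((15,15)))
cs,_=cv2.findContours(m,0,2)
for c in cs:
    if cv2.contourArea(c)<3000: continue
    b=cv2.boxPoints(cv2.minAreaRect(c)); px=b/4+[220,100]-0.375
    w=onz("wrist",px,32,s)[:,:2]
    e=np.roll(w,-1,0)-w
    print(w.tolist(),"c",w.mean(0),"len",np.linalg.norm(e,axis=1),"ang",np.degrees(np.arctan2(e[:,1],e[:,0])))
```

```text
[[514.8602932508908, 189.33264067424534], [550.2886487939766, 191.11821888535889], [551.6874978520821, 171.91563663915122], [515.4327317974867, 170.0353381091202]] c [533.1 180.6] len [35.5 19.3 36.3 19.3] ang [   2.9  -85.8 -177.    91.7]
[[512.6525276838265, 229.25654902455756], [548.0692111053777, 231.02459361759227], [549.5316340027206, 211.6821750340172], [513.2568816048312, 209.81545703409404]] c [530.9 220.4] len [35.5 19.4 36.3 19.5] ang [   2.9  -85.7 -177.1   91.8]
```

```bash
python3 -m handwheel '[[-0.0365,-0.002,-0.008,0,0,0,0.085],[-0.0365,-0.002,-0.008,0,0,0,0.085],[-0.0365,-0.002,-0.008,0,0,0,0.085],[-0.0365,-0.002,-0.008,0,0,0,0.085],[-0.0365,-0.002,-0.008,0,0,0,0.085],[-0.0365,-0.002,-0.008,0,0,0,0.085],[0,0,0,0,0,0,0.085],[0,0,0,0,0,0,0.085]]'
python3 - <<'E'
from h import *
p,R0,s=pose(); print(p)
im,d=r.snapshot("wrist"); np.savez("w3.npz",im=im,d=d,s=s); cv2.imwrite("pics/w3.png",im)
E
python3 -m handwheel '[[-0.035,0.002,0.01,0,0,0,0.085],[-0.035,0.002,0.01,0,0,0,0.085],[-0.035,0.002,0.01,0,0,0,0.085],[-0.035,0.002,0.01,0,0,0,0.085],[-0.035,0.002,0.01,0,0,0,0.085],[0,0,0,0,0,0,0.085],[0,0,0,0,0,0,0.085]]'
python3 - <<'E'
from h import *
p,R0,s=pose(); print(p,s["joint_pos"].round(1))
im,d=r.snapshot("wrist"); np.savez("w4.npz",im=im,d=d,s=s); cv2.imwrite("pics/w4.png",im)
E
```

```text
time: 3.28
tool_pos: [516.1, -14.2, 202.1]
tcp_rot: [179.8, -0.0, 89.9]
ft_force: [0.4, 0.1, -0.5]
finger_gap: 85.1
grip_force: 0.0
[516.0869146  -14.23971403 202.07038976]
time: 3.92
tool_pos: [525.4, -188.2, 149.0]
tcp_rot: [-179.9, -0.1, 90.0]
ft_force: [1.2, 0.2, -0.5]
finger_gap: 85.2
grip_force: 0.0
[ 525.40144125 -188.15885027  149.04328976] [-25.    5.2  98.5   0.   76.4 -25. ]
```

View pics/w3.png

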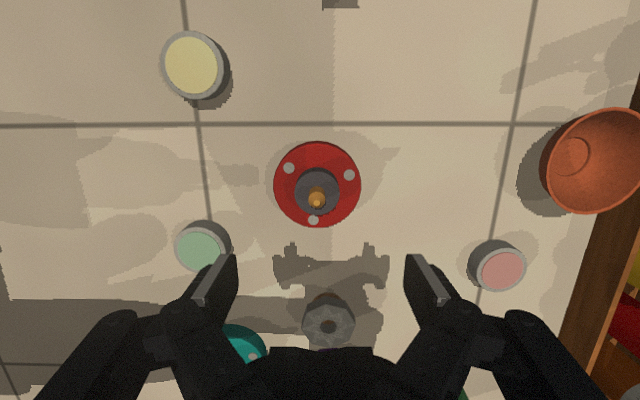

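View pics/w4.png

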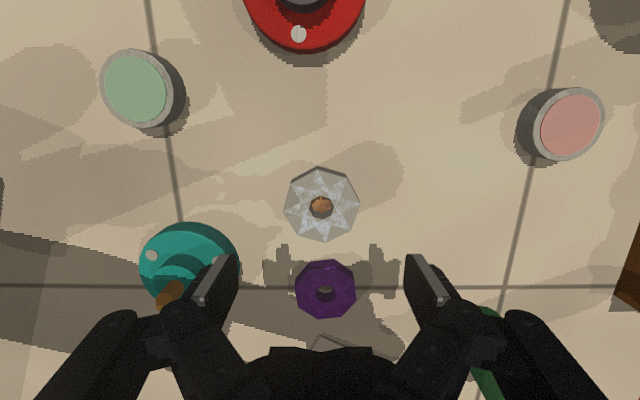

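w3 shows the mill at (317,185) with its shaft tip at (317,198). w4 shows the steel plate at (321,206) and the purple one at (325,290). The turquoise mill is at the left, about (190,268). Now measuring the mill and plate centres and the plate's yaw.

Run:
```python
from h import *
np.set_printoptions(precision=1,suppress=True)
z=np.load("w3.npz",allow_pickle=True); im=z["im"]; s=z["s"].item()
hsv=cv2.cvtColor(im,cv2.COLOR_BGR2HSV)
m=(((hsv[...,0]<5)|(hsv[...,0]>174))&(hsv[...,1]>170)).astype(np.uint8); m[:,420:]=0; m[300:]=0
c=max(cv2.findContours(m,0,2)[0],key=cv2.contourArea); c=cv2.convexHull(c)
w=onz("wrist",c[:,0],24,s)[:,:2].astype(np.float32); (x,y),rad=cv2.minEnclosingCircle(w); el=cv2.fitEllipse(w); print("mill disc",x,y,rad,"ellipse",el)
g=((hsv[...,0]>10)&(hsv[...,0]<25)&(hsv[...,1]>120)).astype(np.uint8); g[:,:290]=0;g[:,345:]=0;g[:160]=0;g[:,:][230:]=0
c=max(cv2.findContours(g,0,2)[0],key=cv2.contourArea); print("brass bbox",cv2.boundingRect(c)); 
x0,y0,w_,h_=cv2.boundingRect(c)
# hub top: dark gray inside disc
q=((hsv[...,1]<90)&(hsv[...,2]<110)).astype(np.uint8); mm=np.zeros_like(q); cv2.circle(mm,(317,192),28,1,-1); q=(q|g)&mm
q=cv2.morphologyEx(q,cv2.MORPH_OPEN,np.ones((3,3)))
c=max(cv2.findContours(q,0,2)[0],key=cv2.contourArea)
w=onz("wrist",c[:,0],45,s)[:,:2].astype(np.float32); print("hub(seat z)",cv2.minEnclosingCircle(w))
d=z["d"]; print("depth tip",d[192:206:2,317])
z=np.load("w4.npz",allow_pickle=True); im=z["im"]; s=z["s"].item(); d=z["d"]
c=r.calibration("wrist"); T=Twc("wrist",s)
vv,uu=np.mgrid[150:260,270:370]; px=np.c_[uu.ravel(),vv.ravel()]
o,dr=rays("wrist",px,s); P=o+dr*d[150:260,270:370].reshape(-1,1)
ok=(P[:,2]>33)&(P[:,2]<45); print("plate z",np.median(P[ok,2]),ok.sum())
mk=np.zeros(im.shape[:2],np.uint8); mk[px[ok,1],px[ok,0]]=1; 
mk[:,:]=cv2.morphologyEx(mk,cv2.MORPH_CLOSE,np.ones((9,9)))
c=max(cv2.findContours(mk,0,2)[0],key=cv2.contourArea)
w=onz("wrist",c[:,0],38,s)[:,:2].astype(np.float32)
h=cv2.convexHull(w)[:,0]; ctr=cv2.minEnclosingCircle(w); print("circ",ctr,"(R exp 33.6) area",cv2.contourArea(h),"exp",62*62*.828)
ang=np.radians(np.arange(0,180,0.5)); n=np.c_[np.cos(ang),np.sin(ang)]
pr=h@n.T; wd=pr.max(0)-pr.min(0)
f=np.array([wd[i::90].sum() for i in range(90)]); i=f.argmin(); print("flat dir deg mod45",i/2,wd[i::90])
A=n[i::90]; b=((pr.max(0)+pr.min(0))/2)[i::90]; print("centre",np.linalg.lstsq(A,b,rcond=None)[0])
b=((hsv:=cv2.cvtColor(im,cv2.COLOR_BGR2HSV))[...,1]>90).astype(np.uint8); b[:190]=0;b[225:]=0;b[:,:300]=0;b[:,345:]=0
c=max(cv2.findContours(b,0,2)[0],key=cv2.contourArea); print("bore",cv2.boundingRect(c),cv2.minEnclosingCircle(onz("wrist",c[:,0],38,s)[:,:2].astype(np.float32)))
```

```text
mill disc 511.7243957519531 -17.55195426940918 47.65266418457031 ellipse ((511.41888427734375, -17.92474937438965), (92.63831329345703, 94.79606628417969), 2.928786277770996)
brass bbox (308, 186, 17, 22)
hub(seat z) ((511.6545715332031, -17.5090274810791), 24.602741241455078)
depth tip [272.9 270.  269.6 267.8 265.4 265.8 266.8]
plate z 37.55399716443314 3796
circ ((524.78857421875, -191.76583862304688), 33.71285629272461) (R exp 33.6) area 3208.8586969943717 exp 3182.832
flat dir deg mod45 29.0 [62.1 62.9 62.7 61.9]
centre [ 524.6 -191.6]
bore (311, 196, 21, 17) ((524.7083129882812, -188.16046142578125), 8.79053020477295)
```

```bash
cat >> h.py <<'E'
def zax(theta,yaw): return (R.from_euler('z',yaw-90,degrees=True)*R.from_euler('x',theta,degrees=True)).apply([0,0,-1])
E
python3 - <<'E'
from h import *
c=np.array([524.6,-191.6,30])
goal(c-80*zax(-30,74),-30,74)
E
```

```text
shift now-axes [0.0341 0.01   0.0504] end-axes [0.056  0.0001 0.0259] turn [  4.14 -29.87  15.73]
```

```bash
python3 -m handwheel '[[0,0,0,0.83,-5.97,3.15,0.085],[0,0,0,0.83,-5.97,3.15,0.085],[0,0,0,0.83,-5.97,3.15,0.085],[0,0,0,0.83,-5.97,3.15,0.085],[0,0,0,0.83,-5.97,3.15,0.085],[0.028,0,0.013,0,0,0,0.085],[0.028,0,0.013,0,0,0,0.085],[0,0,0,0,0,0,0.085]]'
python3 - <<'E'
from h import *
c=np.array([524.6,-191.6,30])
goal(c,-30,74)
print(r.sense()["joint_pos"].round(1))
E
```

```text
time: 4.63
tool_pos: [533.6, -148.9, 94.5]
tcp_rot: [-179.7, 30.0, 74.4]
ft_force: [-0.5, 0.4, -1.0]
finger_gap: 85.1
grip_force: 0.0
shift now-axes [-0.0055  0.0033  0.0776] end-axes [-0.0054  0.0031  0.0777] turn [-0.14 -0.03  0.35]
[ -3.4  15.5  98.3 -30.2  75.7  22.4]
```

```bash
python3 -m handwheel '[[-0.0055,0.0033,0,0,0,0.3,0.085],[0,0,0.026,0,0,0,0.085],[0,0,0.026,0,0,0,0.085],[0,0,0.018,0,0,0,0.085],[0,0,0.007,0,0,0,0.085],[0,0,0,0,0,0,0.085],[0,0,0,0,0,0,0.085]]'
python3 - <<'E'
from h import *
goal([524.6,-191.6,30],-30,74)
E
```

```text
time: 5.22
tool_pos: [527.6, -197.9, 37.6]
tcp_rot: [179.6, 30.0, 73.4]
ft_force: [0.3, 0.7, 0.4]
finger_gap: 85.3
grip_force: 0.0
shift now-axes [ 0.0083 -0.0047  0.0039] end-axes [ 0.0083 -0.0046  0.0039] turn [ 0.11  0.04 -0.49]
```

```bash
python3 -m handwheel '[[0,0,0,0,0,0,0.085],[0,0,0,0,0,0,0.085]]'
python3 - <<'E'
from h import *
goal([524.6,-191.6,30],-30,74)
E
```

```text
time: 5.38
tool_pos: [528.1, -197.5, 37.8]
tcp_rot: [179.5, 30.0, 73.5]
ft_force: [-0.6, -0.3, 1.0]
finger_gap: 85.2
grip_force: 0.0
shift now-axes [ 0.0079 -0.0051  0.0044] end-axes [ 0.0079 -0.005   0.0044] turn [ 0.19  0.02 -0.47]
```

```bash
python3 -m handwheel '[[0.008,-0.005,0.004,0,0,-0.4,0.085],[0,0,0,0,0,0,0.085],[0,0,0,0,0,0,0.085]]'
python3 - <<'E'
from h import *
goal([524.6,-191.6,30],-30,74)
E
```

```text
time: 5.63
tool_pos: [522.6, -190.8, 27.8]
tcp_rot: [-179.9, 30.0, 74.1]
ft_force: [-0.2, 0.5, -1.1]
finger_gap: 84.8
grip_force: 0.0
shift now-axes [-0.0013  0.0021 -0.0018] end-axes [-0.0013  0.0021 -0.0018] turn [-0.02  0.04  0.07]
```

```bash
python3 -m handwheel '[[-0.0013,0.002,-0.0018,0,0,0,0.085],[0,0,0,0,0,0,0.085],[0,0,0,0,0,0,0.06],[0,0,0,0,0,0,0.05],[0,0,0,0,0,0,0.05],[0,0,0,0,0,0,0.05],[0,0,0,0,0,0,0.05],[0,0,0,0,0,0,0.05]]' 60
python3 - <<'E'
from h import *
goal([524.6,-191.6,30],-30,74)
E
```

```text
time: 6.3
tool_pos: [525.6, -192.3, 31.1]
tcp_rot: [179.9, 30.0, 74.0]
ft_force: [0.7, 2.4, 5.0]
finger_gap: 61.0
grip_force: 66.2
shift now-axes [ 0.0009 -0.0011  0.0007] end-axes [ 0.0009 -0.0011  0.0007] turn [ 0.08  0.04 -0.03]
```

```bash
W='python3 -m handwheel'
$W '[[-0.005,0,-0.009,0,0,0,0.05],[-0.015,0,-0.026,0,0,0,0.05],[-0.015,0,-0.026,0,0,0,0.05],[-0.015,0,-0.026,0,0,0,0.05],[-0.015,0,-0.026,0,0,0,0.05],[-0.01,0,-0.017,0,0,0,0.05],[0,0,0,0,5,0,0.05],[0,0,0,0,7,0,0.05]]'
$W '[[0,0,0,0,6,0,0.05],[0,0,0,0,6,0,0.05],[0,0,0,0,6,0,0.05],[0,0,0,0,6,0,0.05],[0,0,0,0,6,0,0.05],[0,0,0,0,6,0,0.05],[0,0,0,0,6,0,0.05],[0,0,0,0,6,0,0.05]]'
$W '[[0,0,0,0,6,0,0.05],[0,0,0,0,6,0,0.05],[0,0,0,0,6,0,0.05],[0,0,0,0,6,0,0.05],[0,0,0,0,6,0,0.05],[0,0,0,0,0,0,0.05],[0,0,0,0,0,0,0.05],[0,0,0,0,0,0,0.05]]'
python3 - <<'E'
from h import *
goal([532,200.5,150],60,93)
p,_,s=pose(); print(s["joint_pos"].round(1),p)
E
```

```text
time: 6.97
tool_pos: [525.8, -190.2, 181.5]
tcp_rot: [179.9, 17.8, 74.2]
ft_force: [0.1, -0.2, -3.7]
finger_gap: 61.0
grip_force: 66.2
time: 7.63
tool_pos: [524.9, -192.7, 181.6]
tcp_rot: [179.8, -30.2, 74.1]
ft_force: [-0.8, -0.3, -3.8]
finger_gap: 60.7
grip_force: 66.3
time: 8.3
tool_pos: [525.1, -192.2, 180.8]
tcp_rot: [179.9, -59.8, 74.1]
ft_force: [0.0, -0.5, -2.7]
finger_gap: 61.1
grip_force: 66.5
shift now-axes [ 0.1645 -0.1015  0.3433] end-axes [0.1693 0.0274 0.3547] turn [16.43  0.22 -9.49]
[-51.8  28.2  86.7  46.3 104.3 -40.6] [ 525.12593706 -192.23987842  180.75294655]
```

```bash
W='python3 -m handwheel'
$W '[[0,0,0,5.48,0.07,-3.16,0.05],[0,0,0,5.48,0.07,-3.16,0.05],[0,0,0,5.48,0.07,-3.16,0.05],[0.0154,0.0025,0.0322,0,0,0,0.05],[0.0154,0.0025,0.0322,0,0,0,0.05],[0.0154,0.0025,0.0322,0,0,0,0.05],[0.0154,0.0025,0.0322,0,0,0,0.05],[0.0154,0.0025,0.0322,0,0,0,0.05]]'
$W '[[0.0154,0.0025,0.0322,0,0,0,0.05],[0.0154,0.0025,0.0322,0,0,0,0.05],[0.0154,0.0025,0.0322,0,0,0,0.05],[0.0154,0.0025,0.0322,0,0,0,0.05],[0.0154,0.0025,0.0322,0,0,0,0.05],[0.0154,0.0025,0.0322,0,0,0,0.05],[0,0,0,0,0,0,0.05],[0,0,0,0,0,0,0.05]]'
$W '[[0,0,0,0,0,0,0.05],[0,0,0,0,0,0,0.05]]'
python3 - <<'E'
from h import *
goal([532,200.5,150],60,93)
goal([532,200.5,90],60,93)
p,_,s=pose(); print(s["joint_pos"].round(1),p)
im,d=r.snapshot("wrist"); np.savez("w5.npz",im=im,d=d,s=s); cv2.imwrite("pics/w5.png",im)
E
```

```text
time: 8.97
tool_pos: [529.0, -11.8, 168.9]
tcp_rot: [179.6, -59.9, 93.5]
ft_force: [0.3, -0.0, -3.1]
finger_gap: 60.9
grip_force: 66.5
time: 9.63
tool_pos: [531.4, 202.9, 153.1]
tcp_rot: [179.5, -60.0, 93.7]
ft_force: [0.3, -0.2, -2.6]
finger_gap: 61.4
grip_force: 67.8
time: 9.8
tool_pos: [532.9, 199.8, 152.6]
tcp_rot: [179.6, -60.0, 93.3]
ft_force: [0.4, -0.6, -2.1]
finger_gap: 60.9
grip_force: 67.8
shift now-axes [-0.0019 -0.0008  0.0019] end-axes [-0.0019 -0.0008  0.002 ] turn [ 0.11 -0.05  0.17]
shift now-axes [-0.0538 -0.0011  0.0319] end-axes [-0.0538 -0.0008  0.032 ] turn [ 0.11 -0.05  0.17]
[-15.6  18.3 103.4  55.3  88.3 -36.4] [532.87445065 199.78176317 152.58273644]
```

View pics/w5.png

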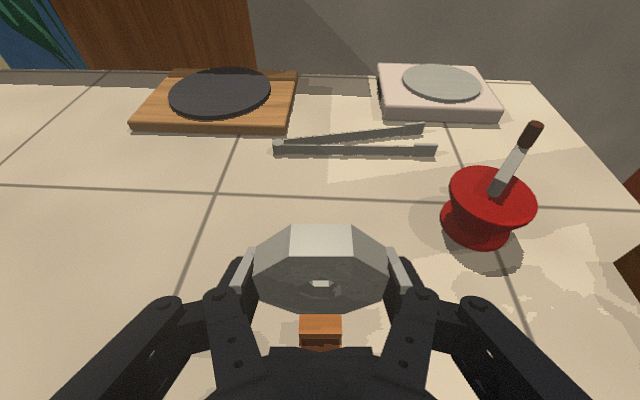

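w5 shows the plate gripped on edge, centred at (320,270), bare back towards the camera, with the stand behind it at (320,328). I'll check the in-hand pose from depth.

Run:
```python
from h import *
np.set_printoptions(precision=2,suppress=True)
z=np.load("w5.npz",allow_pickle=True); s=z["s"].item(); d=z["d"]
vv,uu=np.mgrid[225:315,250:392]; px=np.c_[uu.ravel(),vv.ravel()]
o,dr=rays("wrist",px,s); P=o+dr*d[225:315,250:392].reshape(-1,1)
tc=np.array(s["tool_pos"])
a=np.radians(3); n=np.array([np.sin(a),-np.cos(a),0]) # expected plate z
Q=(P-tc); h=Q@n
ok=(abs(h-8)<4)&(np.linalg.norm(Q,axis=1)<36)
B=P[ok]; m=B.mean(0); u,sv,vt=np.linalg.svd(B-m,full_matrices=False); nn=vt[2]*np.sign(vt[2]@n)
print(ok.sum(),"normal",nn,"yaw",np.degrees(np.arctan2(nn[0],-nn[1])),"lean",np.degrees(np.arcsin(nn[2])),"offset",(m-tc)@nn, "rms",sv[2]/ok.sum()**.5)
print("back z range rel tcp",np.percentile(Q[ok,2],[0.5,99.5]),"along",np.percentile(Q[ok]@[np.cos(a),np.sin(a),0],[0.5,99.5]))
top=(abs(h)<7)&(abs(Q[:,2]-31)<4); print("top edge",top.sum(),Q[top,2].mean(), "h range",np.percentile(h[top],[1,99]))
```

```text
6890 normal [ 0.05 -1.    0.  ] yaw 3.08710253374955 lean 0.004428846532191467 offset 6.51151428875506 rms 0.8542438832484955
back z range rel tcp [-30.31  31.11] along [-31.49  29.73]
top edge 2352 29.877365468532176 h range [-6.8   6.93]
```

```bash
python3 -m handwheel '[[-0.012,-0.0003,0.0064,0,0,0.1,0.05],[-0.024,0,0.0136,0,0,0,0.05],[-0.024,0,0.0136,0,0,0,0.05],[-0.01,0,0.006,0,0,0,0.05],[0,0,0,0,0,0,0.05],[0,0,0,0,0,0,0.05],[0,0,0,0,0,0,0.05]]'
python3 - <<'E'
from h import *
goal([532,199.3,72],60,93)
goal([532,199.3,60],60,93)
im,d=r.snapshot("wrist"); cv2.imwrite("pics/w6.png",im[200:400,180:460])
for i in range(3):
  r.snapshot("wrist"); print(r.sense()["tool_pos"].round(1))
E
```

```text
time: 10.43
tool_pos: [532.7, 199.4, 72.0]
tcp_rot: [180.0, -60.2, 92.9]
ft_force: [1.0, -0.1, -2.4]
finger_gap: 60.8
grip_force: 67.9
shift now-axes [-0.0001 -0.0007 -0.0001] end-axes [-0.0001 -0.0007 -0.0001] turn [ 0.1  -0.18 -0.04]
shift now-axes [-0.0105 -0.0007  0.0059] end-axes [-0.0105 -0.0007  0.0059] turn [ 0.1  -0.18 -0.04]
[533.  199.5  72.4]
[532.9 199.5  72.4]
[532.7 199.6  72.2]
```

Now lower in small steps while watching the force.

```bash
W='python3 -m handwheel'
$W '[[-0.0043,-0.0007,0.0025,0,0,0,0.05],[-0.0043,0,0.0025,0,0,0,0.05],[0,0,0,0,0,0,0.05],[0,0,0,0,0,0,0.05]]'
$W '[[-0.0026,0,0.0015,0,0,0,0.05],[0,0,0,0,0,0,0.05],[0,0,0,0,0,0,0.05]]'
```

```text
time: 10.97
tool_pos: [530.7, 200.0, 60.5]
tcp_rot: [-179.8, -60.2, 92.7]
ft_force: [0.4, 0.1, -2.7]
finger_gap: 60.9
grip_force: 67.9
time: 11.22
tool_pos: [531.0, 199.9, 57.8]
tcp_rot: [-179.8, -60.2, 92.8]
ft_force: [0.5, 0.1, -2.8]
finger_gap: 61.0
grip_force: 67.9
```

```bash
W='python3 -m handwheel'
$W '[[-0.0026,0,0.0015,0,0,0,0.05],[0,0,0,0,0,0,0.05],[0,0,0,0,0,0,0.05]]'
$W '[[-0.0015,0,0.0009,0,0,0,0.05],[0,0,0,0,0,0,0.05],[0,0,0,0,0,0,0.05]]'
```

```text
time: 11.47
tool_pos: [531.0, 199.9, 54.8]
tcp_rot: [-179.9, -60.2, 92.8]
ft_force: [-0.1, -0.5, -2.8]
finger_gap: 60.8
grip_force: 67.9
time: 11.72
tool_pos: [531.0, 199.9, 53.2]
tcp_rot: [-179.9, -60.2, 92.8]
ft_force: [-0.0, -0.4, -2.5]
finger_gap: 60.9
grip_force: 67.9
```

```bash
W='python3 -m handwheel'
$W '[[-0.0008,0,0.0005,0,0,0,0.05],[0,0,0,0,0,0,0.05],[0,0,0,0,0,0,0.05]]'
```

```text
time: 11.97
tool_pos: [531.1, 199.9, 52.3]
tcp_rot: [-179.9, -60.2, 92.8]
ft_force: [0.1, 0.7, -3.1]
finger_gap: 61.1
grip_force: 67.9
```

```bash
W='python3 -m handwheel'
$W '[[-0.0009,0,0.0005,0,0,0,0.05],[0,0,0,0,0,0,0.05],[0,0,0,0,0,0,0.05]]'
$W '[[-0.0006,0,0.0003,0,0,0,0.05],[0,0,0,0,0,0,0.05],[0,0,0,0,0,0,0.05]]'
```

```text
time: 12.22
tool_pos: [531.2, 199.9, 51.3]
tcp_rot: [-179.9, -60.2, 92.8]
ft_force: [0.6, -0.4, -2.8]
finger_gap: 61.0
grip_force: 68.2
time: 12.47
tool_pos: [531.2, 199.9, 51.2]
tcp_rot: [-179.9, -60.2, 92.9]
ft_force: [-3.0, -2.0, 5.1]
finger_gap: 61.1
grip_force: 68.7
```

```bash
W='python3 -m handwheel'
$W '[[0,0,0,0,0,0,0.063],[0,0,0,0,0,0,0.066],[0,0,0,0,0,0,0.075],[0,0,0,0,0,0,0.085],[0,0,0,0,0,0,0.085],[0,0,0,0,0,0,0.085],[0,0,0,0,0,0,0.085]]'
$W '[[0,0,-0.01,0,0,0,0.085],[0,0,-0.02,0,0,0,0.085],[0,0,-0.03,0,0,0,0.085],[0,0,-0.03,0,0,0,0.085],[0,0,-0.03,0,0,0,0.085],[0,0,0,0,0,0,0.085],[0,0,0,0,0,0,0.085],[0,0,0,0,0,0,0.085]]'
python3 - <<'E'
from h import *
p,_,s=pose();print(p,s["finger_gap"])
im,d=r.snapshot("wrist"); np.savez("w7.npz",im=im,d=d,s=s); cv2.imwrite("pics/w7.png",im)
E
```

```text
time: 13.05
tool_pos: [531.1, 199.8, 50.6]
tcp_rot: [-179.9, -60.2, 92.8]
ft_force: [-1.0, -0.1, 0.0]
finger_gap: 84.8
grip_force: 0.0
time: 13.72
tool_pos: [536.4, 95.7, 110.2]
tcp_rot: [-179.9, -60.2, 92.8]
ft_force: [1.1, -0.5, -0.2]
finger_gap: 85.0
grip_force: 0.0
[536.37513895  95.72311862 110.19540262] 85.04499331132023
```

View pics/w7.png

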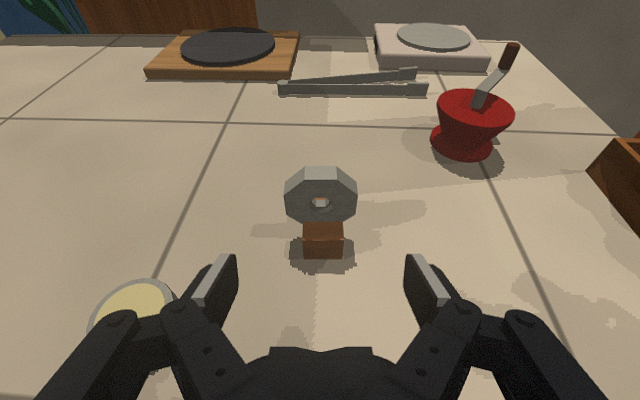

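w7 shows the plate standing upright in the slot, bore at (320,202). Next I rise, swing the tool to the other tilt, and regrip.

```bash
W='python3 -m handwheel'
$W '[[0.029,0,-0.0167,0,0,0,0.085],[0.029,0,-0.0167,0,0,0,0.085],[0.029,0,-0.0167,0,0,0,0.085],[0,0,0,0,-6.92,0,0.085],[0,0,0,0,-6.92,0,0.085],[0,0,0,0,-6.92,0,0.085],[0,0,0,0,-6.92,0,0.085],[0,0,0,0,-6.92,0,0.085]]' >/dev/null
$W '[[0,0,0,0,-6.92,0,0.085],[0,0,0,0,-6.92,0,0.085],[0,0,0,0,-6.92,0,0.085],[0,0,0,0,-6.92,0,0.085],[0,0,0,0,-6.92,0,0.085],[0,0,0,0,-6.92,0,0.085],[0,0,0,0,-6.92,0,0.085],[0,0,0,0,-6.92,0,0.085]]' >/dev/null
$W '[[0,0,0,0,0,0,0.085],[0,0,0,0,0,0,0.085],[0,0,0,0,0,0,0.085]]'
python3 - <<'E'
from h import *
c=np.array([531.5,200.9,51]); goal(c-90*zax(-30,93),-30,93)
print(r.sense()["joint_pos"].round(1))
E
```

```text
time: 15.35
tool_pos: [536.1, 96.3, 209.9]
tcp_rot: [-179.8, 29.7, 93.1]
ft_force: [0.3, -0.3, 0.3]
finger_gap: 85.4
grip_force: 0.0
shift now-axes [ 0.1701  0.0012 -0.0037] end-axes [ 0.1701  0.0009 -0.0048] turn [-0.13 -0.35  0.09]
[ 21.9   9.3  92.3 -27.9  89.1  21.9]
```

```bash
W='python3 -m handwheel'
$W '[[0.034,0.0002,-0.001,0,-0.3,0,0.085],[0.034,0.0002,-0.001,0,0,0,0.085],[0.034,0.0002,-0.001,0,0,0,0.085],[0.034,0.0002,-0.001,0,0,0,0.085],[0.034,0.0002,-0.001,0,0,0,0.085],[0,0,0,0,0,0,0.085],[0,0,0,0,0,0,0.085],[0,0,0,0,0,0,0.085]]'
python3 - <<'E'
from h import *
np.set_printoptions(precision=1,suppress=True)
c=np.array([531.5,200.9,51]); goal(c,-30,93)
p,_,s=pose()
im,d=r.snapshot("wrist"); np.savez("w8.npz",im=im,d=d,s=s)
vv,uu=np.mgrid[0:400,150:490]; px=np.c_[uu.ravel(),vv.ravel()]
o,dr=rays("wrist",px,s); P=o+dr*d[:,150:490].reshape(-1,1)
Q=P-c; ok=(abs(Q)<[36,14,36]).all(1)&(P[:,2]>38)
print("plate pts",ok.sum(),np.percentile(P[ok],[1,50,99],axis=0))
f=ok&(abs(Q[:,2])<24)&(Q[:,1]>4); print("grooved face y",np.median(P[f],axis=0),f.sum())
t=ok&(abs(Q[:,2]-31)<3); print("top",np.median(P[t],axis=0),t.sum(),np.percentile(P[t],[1,99],axis=0))
E
```

```text
time: 16.02
tool_pos: [530.6, 244.2, 130.7]
tcp_rot: [-180.0, 30.0, 92.9]
ft_force: [0.2, 0.1, 0.3]
finger_gap: 85.0
grip_force: 0.0
shift now-axes [ 0.  -0.   0.1] end-axes [ 0.  -0.   0.1] turn [-0.1  0.  -0.1]
plate pts 4209 [[499.8 193.   38.6]
 [530.  208.7  64.8]
 [560.  211.4  82. ]]
grooved face y [530.5 209.3  59. ] 2681
top [530.1 203.1  81.4] 665 [[515.3 192.2  79.1]
 [544.9 210.   82.3]]
```

```bash
W='python3 -m handwheel'
$W '[[0.0024,0,0.02,0,0,0,0.085],[0,0,0.03,0,0,0,0.085],[0,0,0.025,0,0,0,0.085],[0,0,0.0145,0,0,0,0.085],[0,0,0,0,0,0,0.085],[0,0,0,0,0,0,0.085],[0,0,0,0,0,0,0.085]]'
python3 - <<'E'
from h import *
goal([530.3,201,51],-30,93)
E
```

```text
time: 16.65
tool_pos: [533.3, 203.1, 53.3]
tcp_rot: [179.9, 30.0, 92.8]
ft_force: [0.3, 1.3, -0.2]
finger_gap: 85.0
grip_force: 0.0
shift now-axes [-0.0005 -0.0031  0.003 ] end-axes [-0.0005 -0.0031  0.003 ] turn [ 0.04  0.01 -0.14]
```

```bash
W='python3 -m handwheel'
$W '[[-0.0005,-0.003,0.0028,0,0,0,0.085],[0,0,0,0,0,0,0.085],[0,0,0,0,0,0,0.07],[0,0,0,0,0,0,0.06],[0,0,0,0,0,0,0.05],[0,0,0,0,0,0,0.05],[0,0,0,0,0,0,0.05],[0,0,0,0,0,0,0.05]]' 60
python3 - <<'E'
from h import *
goal([530.3,201,51],-30,93)
E
```

```text
time: 17.32
tool_pos: [529.6, 201.2, 50.1]
tcp_rot: [180.0, 30.1, 92.9]
ft_force: [-1.6, 1.9, 6.0]
finger_gap: 60.9
grip_force: 66.0
shift now-axes [-0.0006  0.0007 -0.0007] end-axes [-0.0006  0.0007 -0.0007] turn [-0.    0.07 -0.05]
```

```bash
W='python3 -m handwheel'
$W '[[-0.003,0,-0.0052,0,0,0,0.05],[-0.006,0,-0.0104,0,0,0,0.05],[-0.015,0,-0.026,0,0,0,0.05],[-0.018,0,-0.0312,0,0,0,0.05],[-0.018,0,-0.0312,0,0,0,0.05],[0,0,0,0,4,0,0.05],[0,0,0,0,6,0,0.05],[0,0,0,0,6,0,0.05]]'
$W '[[0,0,0,0,6,0,0.05],[0,0,0,0,6,0,0.05],[0,0,0,0,6,0,0.05],[0,0,0,0,6,0,0.05],[0,0,0,0,6,0,0.05],[0,0,0,0,6,0,0.05],[0,0,0,0,6,0,0.05],[0,0,0,0,6,0,0.05]]'
$W '[[0,0,0,0,6,0,0.05],[0,0,0,0,6,0,0.05],[0,0,0,0,6,0,0.05],[0,0,0,0,6,0,0.05],[0,0,0,0,2,0,0.05],[0,0,0,0,0,0,0.05],[0,0,0,0,0,0,0.05],[0,0,0,0,0,0,0.05]]'
python3 - <<'E'
from h import *
goal([511.5,-17.7,140],60,90)
print(r.sense()["joint_pos"].round(1))
E
```

```text
time: 17.98
tool_pos: [529.5, 202.2, 171.1]
tcp_rot: [179.9, 13.8, 93.0]
ft_force: [0.8, -1.8, -2.7]
finger_gap: 60.9
grip_force: 66.1
time: 18.65
tool_pos: [529.7, 200.2, 171.0]
tcp_rot: [179.8, -34.1, 93.1]
ft_force: [-0.7, 1.3, -3.5]
finger_gap: 60.6
grip_force: 66.1
time: 19.32
tool_pos: [529.6, 201.0, 170.0]
tcp_rot: [179.9, -59.7, 93.1]
ft_force: [0.2, -0.4, -2.4]
finger_gap: 60.7
grip_force: 66.2
shift now-axes [-0.1356 -0.0295 -0.1727] end-axes [-0.1354 -0.0181 -0.1744] turn [-2.58  0.27  1.54]
[-15.4  16.  103.8  55.   89.2 -34.6]
```

```bash
W='python3 -m handwheel'
$W '[[0,0,0,-2.58,0.27,1.54,0.05],[-0.0226,-0.003,-0.0291,0,0,0,0.05],[-0.0226,-0.003,-0.0291,0,0,0,0.05],[-0.0226,-0.003,-0.0291,0,0,0,0.05],[-0.0226,-0.003,-0.0291,0,0,0,0.05],[-0.0226,-0.003,-0.0291,0,0,0,0.05],[-0.0226,-0.003,-0.0291,0,0,0,0.05],[0,0,0,0,0,0,0.05]]'
$W '[[0,0,0,0,0,0,0.05],[0,0,0,0,0,0,0.05],[0,0,0,0,0,0,0.05]]'
python3 - <<'E'
from h import *
np.set_printoptions(precision=2,suppress=True)
goal([511.5,-17.7,140],60,90)
p,_,s=pose()
im,d=r.snapshot("wrist"); np.savez("w9.npz",im=im,d=d,s=s); cv2.imwrite("pics/w9.png",im)
vv,uu=np.mgrid[180:360,220:420]; px=np.c_[uu.ravel(),vv.ravel()]
o,dr=rays("wrist",px,s); P=o+dr*d[180:360,220:420].reshape(-1,1); Q=P-p
ok=(abs(Q[:,2]-8)<4)&(np.hypot(Q[:,0],Q[:,1])<36)
B=Q[ok]; m=B.mean(0); vt=np.linalg.svd(B-m,full_matrices=False)[2]; n=vt[2]*np.sign(vt[2,2])
print(p,ok.sum(),"normal",n,"offset",m@n,"top extents",np.percentile(B,[0.5,99.5],axis=0),cv2.minEnclosingCircle(B[:,:2].astype(np.float32)))
E
```

```text
time: 19.98
tool_pos: [511.9, -23.6, 138.8]
tcp_rot: [179.9, -59.8, 89.8]
ft_force: [1.0, 0.8, -2.2]
finger_gap: 60.8
grip_force: 67.6
time: 20.23
tool_pos: [511.2, -17.0, 139.2]
tcp_rot: [-179.9, -60.1, 90.0]
ft_force: [1.0, 1.0, -2.4]
finger_gap: 60.9
grip_force: 67.6
shift now-axes [ 0.  0. -0.] end-axes [ 0.  0. -0.] turn [-0.05 -0.09 -0.01]
[511.16 -17.02 139.18] 12996 normal [ 0.01 -0.    1.  ] offset 7.1708066402628345 top extents [[-33.06 -31.69   4.45]
 [ 33.38  29.25  11.4 ]] ((-0.0025480242911726236, 0.03816026821732521), 35.99356460571289)
```

View pics/w9.png

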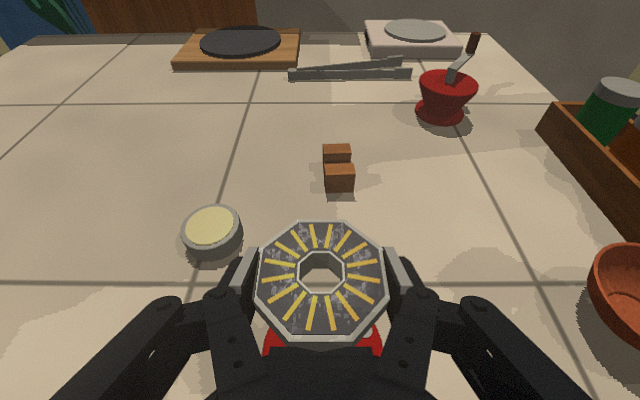

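w9 shows the plate level, grooves up, with its bore outlined at about (298–345, 251–293) and the red mill below it. Measuring the bore centre.

Run:
```python
from h import *
np.set_printoptions(precision=2,suppress=True)
z=np.load("w9.npz",allow_pickle=True); s=z["s"].item(); im=z["im"]; d=z["d"]; p=s["tool_pos"]
vv,uu=np.mgrid[180:360,220:420]; px=np.c_[uu.ravel(),vv.ravel()]
o,dr=rays("wrist",px,s); Q=o+dr*d[180:360,220:420].reshape(-1,1)-p
m=(abs(Q[:,2]-7.4)<2).astype(np.uint8).reshape(180,200)
m=cv2.morphologyEx(m,cv2.MORPH_OPEN,np.ones((3,3)))
cs,h=cv2.findContours(m,cv2.RETR_CCOMP,cv2.CHAIN_APPROX_NONE)
for c,hh in zip(cs,h[0]):
    if cv2.contourArea(c)>300:
        w=(onz("wrist",c[:,0]+[220,180],p[2]+7.4,s)-p)[:,:2].astype(np.float32)
        print("hole" if hh[3]>=0 else "outer",cv2.contourArea(c),cv2.boundingRect(c),cv2.minEnclosingCircle(w),w.min(0),w.max(0))
```

```text
outer 13375.0 (25, 39, 152, 124) ((-0.8882306218147278, 2.9727659225463867), 37.34295654296875) [-37.81 -32.2 ] [36.04 29.66]
hole 1397.0 (77, 72, 50, 40) ((-0.6174187660217285, -1.5314183235168457), 12.114742279052734) [-12.02 -10.9 ] [10.78  9.17]
```

```bash
W='python3 -m handwheel'
$W '[[-0.0104,0.0007,0.0063,0,0,0,0.05],[-0.016,0,0.0092,0,0,0,0.05],[-0.016,0,0.0092,0,0,0,0.05],[0,0,0,0,0,0,0.05],[0,0,0,0,0,0,0.05],[0,0,0,0,0,0,0.05]]'
python3 - <<'E'
from h import *
goal([511.9,-16.7,78],60,90)
E
$W '[[-0.0043,0,0.0025,0,0,0,0.05],[-0.0043,0,0.0025,0,0,0,0.05],[0,0,0,0,0,0,0.05],[0,0,0,0,0,0,0.05]]'
```

```text
time: 20.78
tool_pos: [511.6, -17.3, 89.9]
tcp_rot: [-179.8, -60.2, 89.8]
ft_force: [0.7, -0.2, -2.7]
finger_gap: 61.1
grip_force: 67.4
shift now-axes [-0.01    0.0003  0.0064] end-axes [-0.0099  0.0003  0.0065] turn [-0.02 -0.19 -0.1 ]
time: 21.12
tool_pos: [511.4, -17.7, 79.4]
tcp_rot: [-179.8, -60.2, 89.7]
ft_force: [-0.7, 0.1, -3.3]
finger_gap: 61.1
grip_force: 67.5
```

```bash
W='python3 -m handwheel'
$W '[[-0.0038,0.0004,0.0034,0,0,0,0.05],[0,0,0,0,0,0,0.05],[0,0,0,0,0,0,0.05]]'
$W '[[-0.0035,0,0.002,0,0,0,0.05],[0,0,0,0,0,0,0.05],[0,0,0,0,0,0,0.05]]'
```

```text
time: 21.37
tool_pos: [512.0, -16.8, 74.4]
tcp_rot: [-179.8, -60.2, 89.8]
ft_force: [-0.1, -0.5, -2.8]
finger_gap: 60.7
grip_force: 67.8
time: 21.62
tool_pos: [512.0, -17.2, 69.9]
tcp_rot: [-179.8, -60.1, 89.7]
ft_force: [1.2, -3.5, -5.3]
finger_gap: 60.8
grip_force: 68.0
```

```bash
W='python3 -m handwheel'
$W '[[-0.0004,-0.0004,-0.0007,0,0,0,0.05],[0,0,0,0,0,0,0.05],[0,0,0,0,0,0,0.05]]'
$W '[[-0.0035,0,0.002,0,0,0,0.05],[0,0,0,0,0,0,0.05],[0,0,0,0,0,0,0.05]]'
$W '[[-0.0035,0,0.002,0,0,0,0.05],[0,0,0,0,0,0,0.05],[0,0,0,0,0,0,0.05]]'
```

```text
time: 21.87
tool_pos: [511.5, -17.6, 70.4]
tcp_rot: [-179.8, -60.2, 89.8]
ft_force: [2.5, -3.6, -3.6]
finger_gap: 60.6
grip_force: 67.8
time: 22.12
tool_pos: [511.6, -17.5, 66.1]
tcp_rot: [-179.8, -60.2, 89.7]
ft_force: [3.8, -1.6, -5.5]
finger_gap: 60.9
grip_force: 67.8
time: 22.37
tool_pos: [511.6, -17.6, 62.0]
tcp_rot: [-179.8, -60.2, 89.7]
ft_force: [4.1, -2.3, -4.7]
finger_gap: 60.9
grip_force: 67.8
```

```bash
W='python3 -m handwheel'
$W '[[-0.003,0.0007,0.001,0,0,0,0.05],[0,0,0,0,0,0,0.05],[0,0,0,0,0,0,0.05]]'
$W '[[-0.0026,0,0.0015,0,0,0,0.05],[0,0,0,0,0,0,0.05],[0,0,0,0,0,0,0.05]]'
```

```text
time: 22.62
tool_pos: [511.6, -17.8, 58.9]
tcp_rot: [-179.7, -60.2, 89.7]
ft_force: [-0.1, -0.4, -3.1]
finger_gap: 60.7
grip_force: 67.7
time: 22.87
tool_pos: [511.7, -17.8, 56.0]
tcp_rot: [-179.7, -60.2, 89.7]
ft_force: [0.0, -0.2, -3.1]
finger_gap: 60.4
grip_force: 67.6
```

```bash
W='python3 -m handwheel'
$W '[[-0.0012,0,0.0007,0,0,0,0.05],[0,0,0,0,0,0,0.05],[0,0,0,0,0,0,0.05]]'
$W '[[-0.0007,0,0.0004,0,0,0,0.05],[0,0,0,0,0,0,0.05],[0,0,0,0,0,0,0.05]]'
```

```text
time: 23.12
tool_pos: [512.0, -18.0, 54.8]
tcp_rot: [-179.8, -60.2, 89.7]
ft_force: [0.2, 0.1, -2.8]
finger_gap: 61.2
grip_force: 67.6
time: 23.37
tool_pos: [512.2, -18.1, 54.2]
tcp_rot: [-179.8, -60.2, 89.8]
ft_force: [-0.4, -0.1, -2.3]
finger_gap: 60.9
grip_force: 67.7
```

```bash
W='python3 -m handwheel'
$W '[[-0.0006,0,0.0003,0,0,0,0.05],[0,0,0,0,0,0,0.05],[0,0,0,0,0,0,0.05]]'
$W '[[-0.0006,0,0.0003,0,0,0,0.05],[0,0,0,0,0,0,0.05],[0,0,0,0,0,0,0.05]]'
```

```text
time: 23.62
tool_pos: [512.2, -18.1, 54.2]
tcp_rot: [-179.9, -60.2, 89.8]
ft_force: [-2.1, 0.4, 5.7]
finger_gap: 60.9
grip_force: 68.1
time: 23.87
tool_pos: [512.2, -18.1, 54.1]
tcp_rot: [-179.9, -60.3, 89.9]
ft_force: [-4.2, -1.7, 9.4]
finger_gap: 60.9
grip_force: 68.5
```

Seated at the expected height, with light contact. Now release and back off.

```bash
W='python3 -m handwheel'
$W '[[0,0,0,0,0,0,0.063],[0,0,0,0,0,0,0.066],[0,0,0,0,0,0,0.075],[0,0,0,0,0,0,0.085],[0,0,0,0,0,0,0.085],[0,0,0,0,0,0,0.085],[0,0,0,0,0,0,0.085]]'
$W '[[0,0,-0.01,0,0,0,0.085],[0,0,-0.02,0,0,0,0.085],[0,0,-0.03,0,0,0,0.085],[0,0,-0.03,0,0,0,0.085],[0.01,0,-0.03,0,0,0,0.085],[0,0,0,0,0,0,0.085],[0,0,0,0,0,0,0.085],[0,0,0,0,0,0,0.085]]'
python3 - <<'E'
from h import *
np.set_printoptions(precision=2,suppress=True)
p,_,s=pose()
im,d=r.snapshot("wrist"); cv2.imwrite("pics/w10.png",im)
vv,uu=np.mgrid[0:400,200:440]; px=np.c_[uu.ravel(),vv.ravel()]
o,dr=rays("wrist",px,s); P=o+dr*d[:,200:440].reshape(-1,1); Q=P-[511.5,-17.7,61]
ok=(abs(Q[:,2])<6)&(np.hypot(Q[:,0],Q[:,1])<33)&(np.hypot(Q[:,0],Q[:,1])>13)
B=P[ok]; m=B.mean(0); n=np.linalg.svd(B-m,full_matrices=False)[2][2]; print(ok.sum(),"top face",m,n)
E
```

```text
time: 24.45
tool_pos: [512.1, -18.2, 52.7]
tcp_rot: [-179.8, -60.2, 89.7]
ft_force: [0.5, -0.4, -0.0]
finger_gap: 85.1
grip_force: 0.0
time: 25.12
tool_pos: [511.9, -117.4, 120.8]
tcp_rot: [-179.8, -60.2, 89.7]
ft_force: [-0.7, 0.6, -0.6]
finger_gap: 85.2
grip_force: 0.0
2780 top face [511.31 -23.2   60.98] [ 0.   -0.01  1.  ]
```

View pics/w10.png

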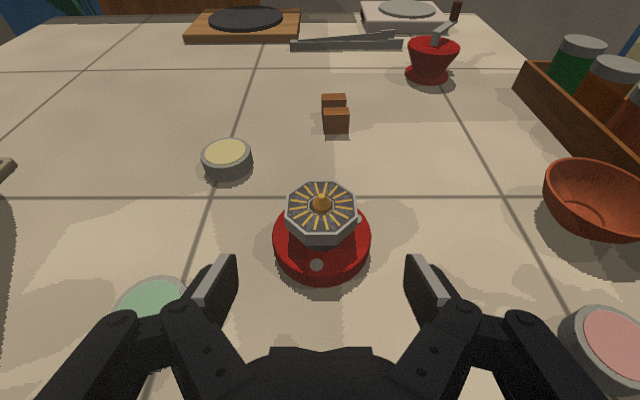

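w10 shows the plate seated flat on the hub at (321,210), grooves up, shaft through the bore. Its top face measures 61 mm and level, as it should, and the gripper is clear.

```bash
python3 -c "
from bench import r
print(r.hand_in())"
```

```text
the job is handed in; nothing more can be done
None
```

The plate is turned over and seated flat on the mill's hub, grooves up with the shaft through its bore, and released; nothing else was touched, and I handed the job in at about 25 s.

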